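Hang the chopping board on the sloped drying peg

ROBOT

A 6-joint arm with a two-finger parallel gripper is mounted at the origin on the work surface. World frame = base frame: x ahead of the robot, y to its left, z up, the work surface at z = 0. Lengths are in m, angles in rad, forces in N, time in s.
With the tool pointing down it reaches from about 0.325 to 0.9 m from the base axis. Payload 6.1 kg.
Tool frame: the origin (TCP) lies between the finger pads; the fingertips stand 11 mm ahead of it and the grasp point (between the pads) lies 8 mm behind it (arm.nose_length is the distance from the TCP to the fingertips, in m); z points along the fingers, y is the direction in which the jaws open and shut (so a half turn about z gives the same grasp; the last joint's range is limited). The gripper opens to 87 mm and grips with 3 to 60 N. Pads are 19 mm wide; open, the fingers measure 117 mm over their backs; the gripper's body (75 mm by 190 mm) begins 51 mm behind the grasp point.
Start: joints at [1, 0.22, 1.526, -0, 1.395, -0.126], TCP at [0.269, 0.564, 0.234] pointing down, gripper open.
Joint ranges: [-2.98, 2.98], [-0.91, 2.08], [0.09, 2.57], [-1.24, 4.39], [0.2, 2.65], [-2.68, 2.68]. Speed limits (rad/s): [2.57, 2.57, 3.01, 3.14, 3.14, 3.14].

INTERFACE

Orientations are given as a unit quaternion [x, y, z, w].
In Python, from cell import arm, cams gives the robot as it stands.
- The arm moves only by the tool step_arm, never from a script. Its arguments are lists of equal length, an entry for each row: "dp": the shift along the tool's x, y, z in units of 25 cm (1.0 is 25 cm), a list of three; "turn": the turn, a rotation vector about the tool's x, y, z in units of pi rad (1.0 is pi rad), a list of three. In form: {"dp": [[dx, dy, dz], ...], "turn": [[ax, ay, az], ...]}. A call has 1 to 5 rows; each row is the pose to reach, as a shift and turn from the pose measured when the call began, along the tool's axes at that moment, turning the shorter way round; what a row does not reach only later rows make up. A row lasts 1/12 s, in which the tool goes at most 41.7 mm and 7.16 degrees, less where a joint would pass 70% of its speed; a pose out of reach is approached as far as the arm can. A call with a number of a shift or a turn outside -1 to 1 is refused whole. A call with a gripper value outside its range is refused whole. "fingers" is the closure in counts, from 0 (fully open) to 255 (shut), set as the call begins (left out, the last holds). The fingers move at their own pace and stop on an object; "grip_force" is the grip in N (left out, the last holds). Time passes only in rows, so rows that repeat a pose let the fingers close. It gives the time, the measured TCP pose, the force and the opening at its end, in the units of the state.
- arm.state(): the state, without advancing time (a new reading comes with each control period).
- cams.capture(name): name is "scene" or "top"; returns the picture (420x560x3 uint8, blue, green, red); there is no depth.
- cams.camera_info(name): a dict with "fx", "fy", "cx", "cy" (pixels), "origin" and "attitude" of the camera in the world. Camera axes: x right, y down, z forward; pixel columns grow to the right and rows downward; lengths in m; the calibration is good to about 2 mm. A picture is of the moment at which its call begins. camera_info takes no time and is no camera call.
- arm.finish_job(): hands the job in, once; it reports no verdict.
The state is a dict: "clock": time; "joint_pos": joint angles; "joint_velocities": joint speeds; "tau": joint torques, N m; "eef_pos": TCP position; "tool_rot": TCP orientation; "wrist_force": force on the tool from outside, world axes, zero at the start; "ft_torque": the same for the moment, N m; "gripper_width": opening from 0.0 (shut) to 1.0 (fully open).
Only numpy, scipy, OpenCV 4.12 (cv2) and the standard library are available. Lean on these libraries where they do the work, as an engineer would, in place of code of your own. Each camera call takes 0.05 s, during which the arm holds its last target.

TASK

Take the turquoise chopping board out of the wooden stand and hang it by its hole on the upward-slanting steel peg of the drying rack: slide it on along the peg, and press it gently home so that it is left lying flush and straight against the white back plate, hole end up. Leave the brown board, the bottle and the bowl where they are.

Things in the scene. Friction and masses are not known exactly. Their poses are not given: they have to be found in the camera images.
- board_center (a point): Centre of the loose turquoise plastic chopping board, 180 mm tall, 110 mm wide, 12 mm thick, 0.15 to 0.3 kg; it starts upright in one of the stand's two slots, with its hole in the upper part. Axes: x = normal of its faces (the two faces are alike), y = along its width, z = along its height, towards the hole end.
- board_hole (a point): Centre of the board's round through hole, 20 mm in diameter, its axis = the board's x. It lies 42 mm above the board's centre, on the middle line, 48 mm below the top edge. The solid strip above it is the place to grip; same axes as the board.
- peg_tip (a point): Outermost end of the drying rack's fixed steel peg: 95 mm long, 12 mm in diameter, round-ended, rising outwards at 35 degrees above the horizontal, heading away from the robot (within about 25 degrees of +x). The tip is about 214 mm above the worktop. Axes: z = outwards along the peg, x = down the slope square to the peg, y level.
- peg_root (a point): Inner end of the peg (same axes), 95 mm from its tip. A white back plate square to the peg, 90 mm wide (y), reaching from 14 mm above to 84 mm below the peg's axis (along x), is clamped firmly on the peg, its front face 52 to 87 mm in from the tip; just where is not measured. Press the board on with 3 to 8 N until it is felt to stop; it does not reliably slide home by itself.
- rack: Fixed drying rack that carries peg and back plate; origin on the worktop, x = the peg's heading seen from above. Grey metal base 170 by 130 mm, 12 mm thick; post 30 mm wide behind the plate, 160 mm tall. Nothing of the rack stands higher than the plate's top edge behind the hung board, so a finger has room there. Do not load it with more than 30 N.
- stand: Fixed wooden board stand, 110 mm (x) by 120 mm (y), origin under its centre on the worktop. It has two slots along its y, centred 32 mm to either side along its x, 16 mm wide, floor 12 mm and walls up to 72 mm above the worktop. Which slot holds which board varies.
- woodboard_center (a point): Centre of the dark brown wooden board without a hole, 120 mm tall, 100 mm wide, 12 mm thick, upright in the stand's other slot (top at 132 mm); to be left alone.
- bottle_center (a point): Centre of a standing water bottle with a blue cap, 62 mm in diameter, 190 mm tall; to be left alone.
- bowl_center (a point): Centre of a white bowl, 110 mm in diameter, 50 mm tall; to be left alone.
There are look-alikes about, which are no part of the job. Of the things that look like the part that bears board_center, the largest one is meant.

How it is judged:
On the way, in this order (a step that is already met when the one before it is completed fails the run):
1. the board is lifted clear of the stand (height (world z) of board_center above 0.17 m), for 0.1 s.
2. the peg's outer end is through the hole (x of board_hole in the frame of peg_tip between -0.009 and 0.009 m and y of board_hole in the frame of peg_tip between -0.008 and 0.008 m and z of board_hole in the frame of peg_tip between -0.055 and -0.008 m and angle between board_hole's own z axis and vertical below 1.1 rad), for 0.05 s.
At the end, for the whole second after the job is handed in: The board hangs on the peg by its hole (hole centre within 8 mm sideways and 9 mm up or down the slope of the peg's axis, at least 35 mm in from the tip), hole end up, its face square to the peg within 0.06 rad (that is, flush on the back plate), not crooked by more than 0.17 rad, and at rest (x of board_hole in the frame of peg_tip between -0.009 and 0.009 m and y of board_hole in the frame of peg_tip between -0.008 and 0.008 m and z of board_hole in the frame of peg_tip below -0.035 m and angle between the x axis of board_hole and the z axis of peg_tip, either way round below 0.06 rad and angle between the y axis of board_hole and the y axis of peg_tip, either way round below 0.17 rad and angle between board_hole's own z axis and vertical below 0.75 rad and linear speed of board below 0.02 m/s and angular speed of board below 0.1 rad/s); the robot touches nothing.
It fails at once if the board pressed on the rack with more than 30 N (contact force between board and rack above 30 N).
It fails at once if the brown board moved more than 25 mm (distance of woodboard_center from where it was at the start of the episode above 0.025 m).
It fails at once if the bottle moved more than 25 mm (distance of bottle_center from where it was at the start of the episode above 0.025 m).
It fails at once if the bowl moved more than 25 mm (distance of bowl_center from where it was at the start of the episode above 0.025 m).
It also fails if it takes over 46 s, if anything falls off the work surface, if the arm or the gripper's body presses on something with over 40 N, if the wrist force passes 120 N, or if a joint passes its speed limit or range.

## Working session

There is one attempt and no reset: what is moved stays moved. The work goes in short steps, Python scripts to look and compute and a tool call to move; the robot and the scene stay as the last step left them, time stands still between calls to the robot, and variables do not carry over. Pictures are saved under pics/ and viewed, and the job is handed in when it is done.

Besides the shell and the picture viewer there is one more tool, called after "Request:" as a command line: name --argument value ..., lists and objects as JSON in quotes. step_arm: Moves the arm, as the interface text tells. Shifts and turns lie within -1 to 1; 1 stands for 25 cm of shift or pi rad of turn. Its arguments: {"type":"object","properties":{"dp":{"type":"array"},"turn":{"type":"array"},"fingers":{"type":"number"},"grip_force":{"type":"number"}},"required":["dp","turn"]}

```bash
mkdir -p pics; ls
python3 - <<'E'
from cell import arm,cams
import cv2
for n in("scene","top"):
    im=cams.capture(n); cv2.imwrite(f"pics/{n}0.png",im); print(n,cams.camera_info(n))
print(arm.state(), arm.nose_length)
E
```

```text
pics
scene {'fx': 414.4719683264361, 'fy': 414.4719683264361, 'cx': 276.5738019855332, 'cy': 208.5667595602207, 'origin': array([0.95466956, 0.718515  , 0.62167737]), 'attitude': array([ 0.22290614,  0.84079827, -0.47757338, -0.12367208])}
top {'fx': 425.454368676937, 'fy': 425.454368676937, 'cx': 275.7865943788428, 'cy': 208.48103845305238, 'origin': array([0.39762651, 0.0769731 , 1.1161394 ]), 'attitude': array([ 0.7086681 , -0.70094155,  0.06036714, -0.0531627 ])}
{'clock': 0.1, 'joint_pos': array([ 9.99903784e-01,  2.21152807e-01,  1.52748349e+00, -1.76028740e-05,
        1.39474008e+00, -1.26091094e-01]), 'joint_velocities': array([-2.52663042e-03, -9.57932664e-05, -3.72305858e-03,  2.83850608e-04,
       -1.76928991e-03,  6.37049015e-04]), 'tau': array([ 9.96830058e-04, -4.95940733e+01, -3.88519299e+01,  7.01335212e-02,
        5.15070814e-02, -1.10576723e-04]), 'eef_pos': array([0.26862954, 0.56371888, 0.23255022]), 'tool_rot': array([ 2.20570254e-01,  9.75370682e-01, -8.41209005e-04, -2.96410183e-04]), 'wrist_force': array([-0.47564666,  0.55234757,  0.0303266 ]), 'ft_torque': array([-0.0046114 ,  0.009892  , -0.01356209]), 'gripper_width': 1.0013473948431189} 0.011
```

View pics/scene0.png

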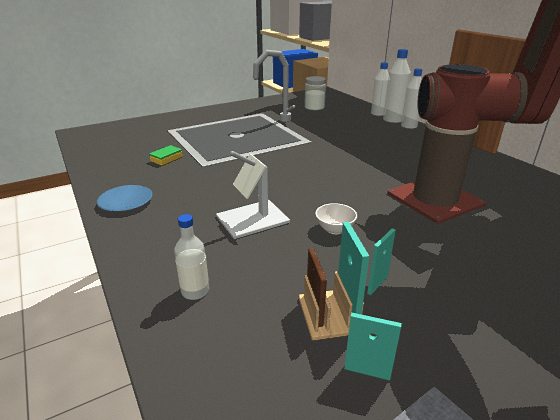

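View pics/top0.png

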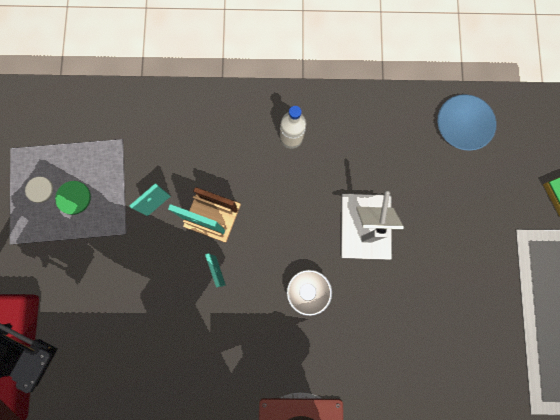

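The picture shows three turquoise boards. In the scene view they are at (353,265) in the stand, (381,260) free-standing behind it, and (373,346) free-standing in front. The one in the stand is tallest and fits the description. I'll confirm it in an enlarged crop.

Run:
```python
import cv2,numpy as np
s=cv2.imread("pics/scene0.png");t=cv2.imread("pics/top0.png")
a=cv2.resize(s[210:390,280:420],None,fx=3.3,fy=3.3,interpolation=cv2.INTER_CUBIC)
b=cv2.resize(t[170:300,120:250],None,fx=3,fy=3,interpolation=cv2.INTER_CUBIC)
H=max(a.shape[0],b.shape[0])
f=lambda i:np.pad(i,((0,H-i.shape[0]),(0,0),(0,0)))
o=np.hstack([f(a)[:600],f(b)[:600]]);o=cv2.resize(o,None,fx=min(1,800/o.shape[1]),fy=min(1,800/o.shape[1]));cv2.imwrite("pics/c1.png",o)
a=cv2.resize(s[140:245,205:300],None,fx=4,fy=4,interpolation=cv2.INTER_CUBIC)
b=cv2.resize(t[180:270,330:420],None,fx=4.2,fy=4.2,interpolation=cv2.INTER_CUBIC)
H=max(a.shape[0],b.shape[0]);o=np.hstack([f(a),f(b)]);print(o.shape);cv2.imwrite("pics/c2.png",o)
```

```text
(420, 758, 3)
```

View pics/c1.png

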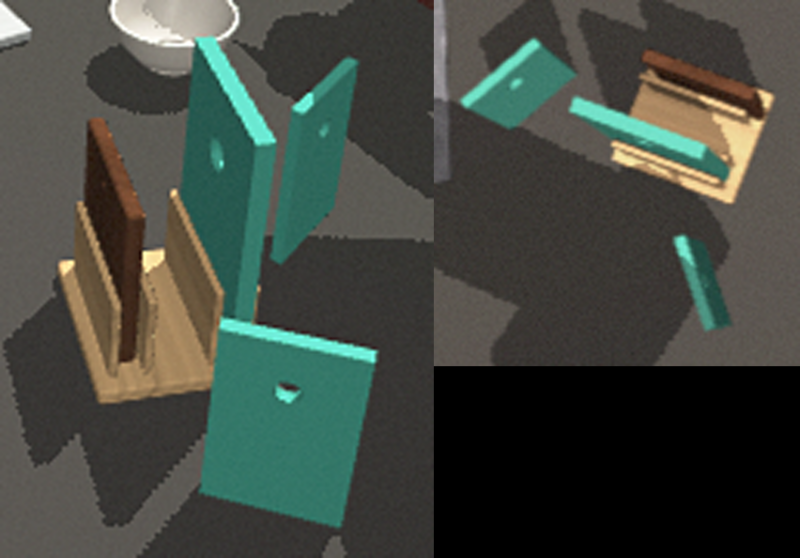

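View pics/c2.png

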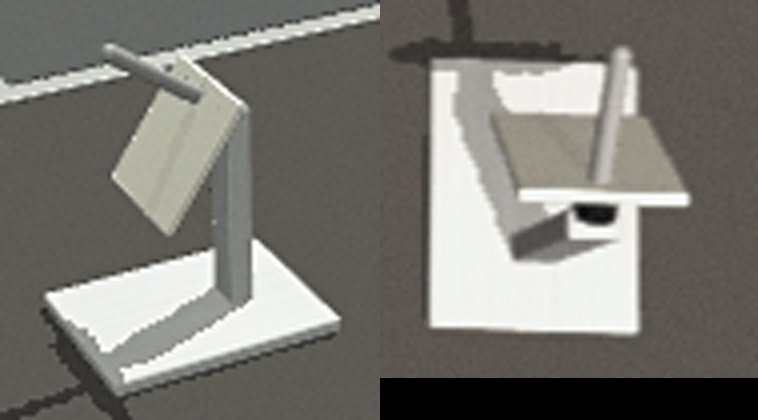

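Confirmed: the board in the stand is the tallest, and the other two stand free on the worktop. Now I'll measure the board, the peg and the plate.

```bash
cat > h.py <<'E'
import numpy as np,cv2
from scipy.spatial.transform import Rotation as R
from cell import arm,cams
I={n:cams.camera_info(n) for n in("scene","top")}
def ray(n,p):
    c=I[n];d=np.array([(p[0]-c['cx'])/c['fx'],(p[1]-c['cy'])/c['fy'],1.]);d=R.from_quat(c['attitude']).apply(d)
    return c['origin'],d/np.linalg.norm(d)
def onz(n,p,z):
    o,d=ray(n,p);return o+d*(z-o[2])/d[2]
def tri(ps,pt):
    o1,d1=ray("scene",ps);o2,d2=ray("top",pt)
    t=np.linalg.lstsq(np.c_[d1,-d2],o2-o1,rcond=None)[0];a=o1+d1*t[0];b=o2+d2*t[1]
    return (a+b)/2,np.linalg.norm(a-b)
def proj(n,X):
    c=I[n];q=R.from_quat(c['attitude']).inv().apply(np.asarray(X)-c['origin']);return np.array([c['cx']+c['fx']*q[...,0]/q[...,2],c['cy']+c['fy']*q[...,1]/q[...,2]]).T
E
python3 - <<'E'
from h import *
t=cv2.imread("pics/top0.png");s=cv2.imread("pics/scene0.png")
h=cv2.cvtColor(t,cv2.COLOR_BGR2HSV)
m=cv2.inRange(h,(75,90,150),(95,255,255));m[:, :165]=0;m[:,230:]=0
n,l,st,_=cv2.connectedComponentsWithStats(m);print(st)
k=1+np.argmax(st[1:,4]);ys,xs=np.where(l==k)
r=cv2.minAreaRect(np.c_[xs,ys].astype(np.float32));print(r,cv2.boxPoints(r))
P=np.array([onz("top",p,.192) for p in cv2.boxPoints(r)]);print(P,P.mean(0))
# stand
m2=cv2.inRange(h,(10,40,90),(25,200,255));m2[:,:170]=0;m2[:,250:]=0;m2[:180]=0;m2[250:]=0
def big(img,x0,y0,x1,y1,f,nm):
    o=cv2.resize(img[y0:y1,x0:x1],None,fx=f,fy=f,interpolation=cv2.INTER_NEAREST)
    for x in range(x0,x1,5): cv2.putText(o,str(x),((x-x0)*f,8),0,.3,(0,0,255));cv2.line(o,((x-x0)*f,10),((x-x0)*f,14),(0,0,255))
    for y in range(y0,y1,5): cv2.putText(o,str(y),(0,(y-y0)*f+4),0,.3,(0,0,255))
    cv2.imwrite(nm,o);return o
big(t,365,185,410,245,10,"pics/pt.png");big(s,222,145,280,205,10,"pics/ps.png")
E
```

```text
[[     0      0    560    420 234855]
 [   168    205     49     22    288]
 [   206    254      7     11     41]
 [   211    267      3      6      7]
 [   214    275      2      1      2]
 [   215    277      1      1      1]
 [   215    279      2      3      4]
 [   216    283      2      2      2]]
((191.84278869628906, 215.7087860107422), (50.32886505126953, 7.179581642150879), 21.03750991821289) [[167.06702 210.02579]
 [169.64435 203.32477]
 [216.61856 221.39178]
 [214.04123 228.0928 ]]
[[0.54124998 0.30667695 0.192     ]
 [0.55622645 0.30178451 0.192     ]
 [0.51737989 0.19736504 0.192     ]
 [0.50258813 0.20250123 0.192     ]] [0.52936111 0.25208193 0.192     ]
```

View pics/pt.png

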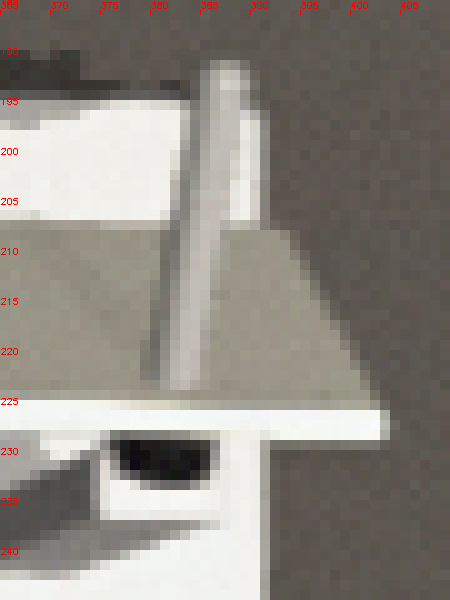

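View pics/ps.png

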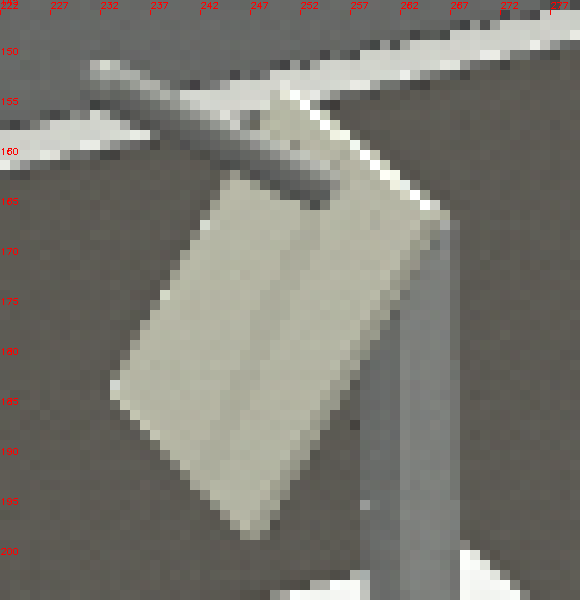

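Run:
```python
from h import *
tip,e=tri((230.5,153.2),(387,190.5));print(tip,e)
j,e=tri((254.5,163.5),(381.7,222.8));print(j,e)
d=tip-j;print(np.linalg.norm(d),np.degrees(np.arctan2(d[2],np.hypot(d[0],d[1]))),np.degrees(np.arctan2(d[1],d[0])))
# plane through two axis lines
for a,b in [((230.5,153.2),(254.5,163.5))]:
    n1=np.cross(ray("scene",a)[1],ray("scene",b)[1]);n2=np.cross(ray("top",(387,190.5))[1],ray("top",(381.9,222))[1])
    u=np.cross(n1,n2);u/=np.linalg.norm(u);u*=np.sign(u[2]);print(u,np.degrees(np.arcsin(u[2])),np.degrees(np.arctan2(u[1],u[0])))
# plate corners: top edge right (scene) ; top edge in top view
for p in [(365,226),(402.5,227)]: print(onz("top",p,.16))
# scene base corners, top z=.012
s=cv2.imread("pics/scene0.png")
t=cv2.imread("pics/top0.png")
m=cv2.inRange(t,(215,215,215),(255,255,255));m[:,:335]=0;m[:,395:]=0;m[:190]=0;m[265:]=0
ys,xs=np.where(m);r=cv2.minAreaRect(np.c_[xs,ys].astype(np.float32));b=cv2.boxPoints(r);print(b);P=np.array([onz("top",p,.012) for p in b]);print(P)
for i in range(4): v=P[(i+1)%4]-P[i];print(np.linalg.norm(v),np.degrees(np.arctan2(v[1],v[0])))
# board: hole in scene & scene top corners
```

```text
[ 0.5856886  -0.1723886   0.21106737] 0.002811925410987602
[ 0.52077761 -0.17008479  0.16871245] 0.0016494037233149535
0.07754148624568478 33.10825304997737 -2.032682568672333
[ 0.83688937 -0.03023559  0.54653636] 33.129715863260884 -2.069112678858211
[ 0.51486794 -0.1346637   0.16      ]
[ 0.51355643 -0.21987128  0.16      ]
[[341.62518 257.4915 ]
 [343.06403 194.18326]
 [394.74188 195.35776]
 [393.30304 258.666  ]]
[[ 0.45036331 -0.10491838  0.012     ]
 [ 0.6171749  -0.11119074  0.012     ]
 [ 0.6156833  -0.24837023  0.012     ]
 [ 0.44875772 -0.23883098  0.012     ]]
0.16692947711183428 -2.153391896006704
0.1371875969033399 -90.62297337844127
0.1671979252286611 176.72929042533895
0.1339222240248639 89.31306689856281
```

```bash
cat >> h.py <<'E'
def go(pos,Rm,st=None):
    st=st or arm.state();R0=R.from_quat(st['tool_rot']);dp=R0.inv().apply(np.asarray(pos)-st['eef_pos'])/.25
    tv=(R0.inv()*Rm).as_rotvec()/np.pi
    print("dp",dp.round(4),"turn",tv.round(4),"| mm",np.linalg.norm(dp)*250,"deg",np.linalg.norm(tv)*180)
def pose(y,z):
    y=np.array(y,float);z=np.array(z,float);z/=np.linalg.norm(z);y-=z*(y@z);y/=np.linalg.norm(y)
    return R.from_matrix(np.c_[np.cross(y,z),y,z])
E
python3 - <<'E'
from h import *
s=cv2.imread("pics/scene0.png");t=cv2.imread("pics/top0.png")
c=np.array([.5294,.2521]);a=np.radians(-20.4);n=np.array([np.cos(a),np.sin(a)]);w=np.array([-n[1],n[0]])
o=[]
for nm,im,(x0,y0,x1,y1) in(("scene",s,(320,215,400,325)),("top",t,(155,180,245,250))):
    f=5;b=cv2.resize(im[y0:y1,x0:x1],None,fx=f,fy=f,interpolation=cv2.INTER_NEAREST)
    for sn in(-1,1):
        P=[np.r_[c+w*.055*k+n*.006*sn,z] for k,z in((-1,.192),(1,.192),(1,.012),(-1,.012))]
        q=((proj(nm,P)+.5-[x0,y0])*f).astype(int);cv2.polylines(b,[q],True,(0,0,255) if sn>0 else (0,255,255),1)
    q=((proj(nm,[np.r_[c+n*.006,.144]])+.5-[x0,y0])*f).astype(int)[0];cv2.circle(b,q,3,(0,0,255),-1)
    o.append(b)
H=max(i.shape[0] for i in o);o=np.hstack([np.pad(i,((0,H-i.shape[0]),(0,0),(0,0))) for i in o]);o=cv2.resize(o,None,fx=.92,fy=.92);print(o.shape);cv2.imwrite("pics/ov.png",o)
hs=cv2.cvtColor(t,cv2.COLOR_BGR2HSV)
for nm,p,z in(("bottle cap",(295,112),.19),("bowl",(309,293),.05)): print(nm,onz("top",p,z))
E
```

```text
(506, 782, 3)
bottle cap [0.77223957 0.02651097 0.19      ]
bowl [ 0.36075216 -0.01693025  0.05      ]
```

View pics/ov.png

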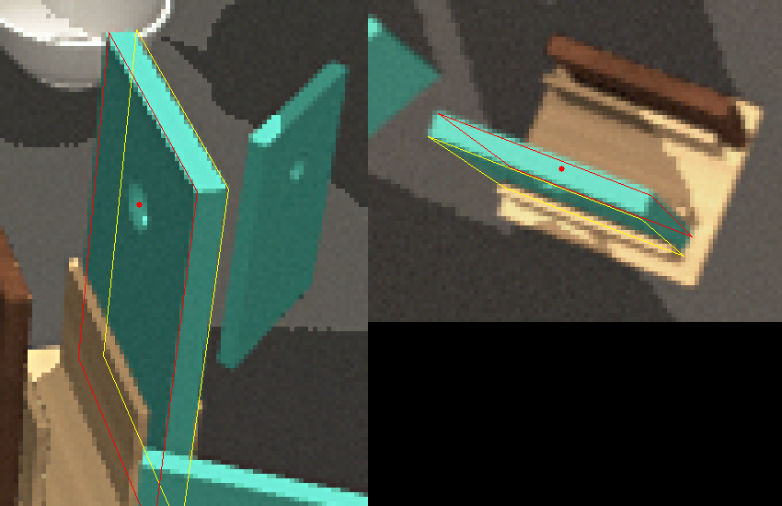

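The overlay matches the board, which stands upright. The hole is predicted within a pixel in the scene view. Now I'll work out the approach move.

Run:
```python
from h import *
a=np.radians(-20.4);Rg=pose([np.cos(a),np.sin(a),0],[0,0,-1])
go([.529,.2525,.26],Rg)
```

```text
dp [-1.4758 -0.6758 -0.1089] turn [-5.000e-04  4.000e-04  4.717e-01] | mm 406.69824015508954 deg 84.91498160572722
```

Request:
step_arm --dp '[[-0.74,-0.34,-0.1],[-0.74,-0.34,-0.1],[-0.74,-0.34,-0.1],[-0.74,-0.34,-0.1],[-0.74,-0.34,-0.1]]' --turn '[[0,0,0.2],[0,0,0.2],[0,0,0.2],[0,0,0.2],[0,0,0.2]]' --fingers 110 --grip_force 30

```text
clock: 0.52
eef_pos: [0.3998, 0.4055, 0.2575]
tool_rot: [0.512, 0.859, -0.001, -0.0]
wrist_force: [0.8, 0.3, -0.6]
gripper_width: 0.706
```

Run:
```python
from h import *
a=np.radians(-20.4);Rg=pose([np.cos(a),np.sin(a),0],[0,0,-1])
go([.529,.2525,.26],Rg)
```

```text
dp [-0.7842  0.1637 -0.0096] turn [-0.0005  0.0007  0.2709] | mm 200.2826446448519 deg 48.769450011288576
```

Request:
step_arm --dp '[[-0.785,0.164,-0.01],[-0.785,0.164,-0.01],[-0.785,0.164,-0.01],[-0.785,0.164,-0.01],[-0.785,0.164,-0.01]]' --turn '[[0,0,0.271],[0,0,0.271],[0,0,0.271],[0,0,0.271],[0,0,0.271]]'

```text
clock: 0.93
eef_pos: [0.5303, 0.2499, 0.2598]
tool_rot: [0.752, 0.659, -0.001, 0.0]
wrist_force: [0.4, 0.5, 0.8]
gripper_width: 0.573
```

Run:
```python
from h import *
a=np.radians(-20.4);Rg=pose([np.cos(a),np.sin(a),0],[0,0,-1])
go([.529,.2525,.26],Rg)
```

```text
dp [ 0.0097 -0.0066 -0.0009] turn [-0.0002  0.0009  0.0716] | mm 2.95300558920696 deg 12.8947466089092
```

Request:
step_arm --dp '[[0.01,-0.007,0],[0.01,-0.007,0],[0.01,-0.007,0],[0.01,-0.007,0]]' --turn '[[0,0.001,0.0716],[0,0.001,0.0716],[0,0.001,0.0716],[0,0.001,0.0716]]'

```text
clock: 1.27
eef_pos: [0.5287, 0.2524, 0.2593]
tool_rot: [0.82, 0.572, -0.001, -0.001]
wrist_force: [-0.4, -0.9, -0.4]
gripper_width: 0.569
```

Run:
```python
from h import *
a=np.radians(-20.4);Rg=pose([np.cos(a),np.sin(a),0],[0,0,-1])
go([.529,.2525,.179],Rg)
for n in("scene","top"): cv2.imwrite(f"pics/{n}1.png",cams.capture(n))
t=cv2.imread("pics/top1.png")[150:270,120:280];s=cv2.imread("pics/scene1.png")[170:330,270:430]
o=np.hstack([cv2.resize(t,(400,300)),cv2.resize(s,(400,400))[:300]]);cv2.imwrite("pics/c3.png",o)
```

```text
dp [0.001  0.0014 0.321 ] turn [-0.0005  0.0001  0.001 ] | mm 80.26245743984866 deg 0.19873127820272257
```

View pics/c3.png

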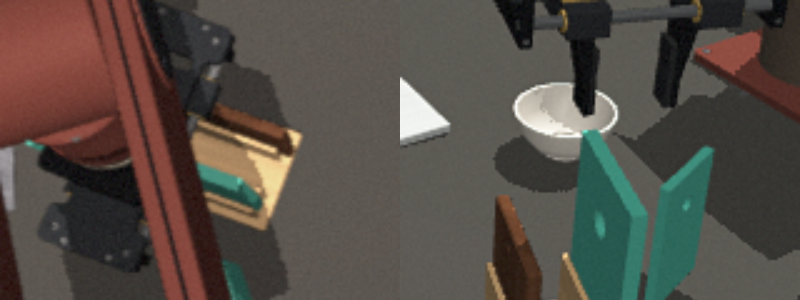

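The fingers are above the board and straddle its top edge. I'll go down 80 mm.

Request:
step_arm --dp '[[0,0,0.12],[0,0,0.22],[0,0,0.29],[0,0,0.321],[0,0,0.321]]' --turn '[[0,0,0],[0,0,0],[0,0,0],[0,0,0],[0,0,0]]'

```text
clock: 1.78
eef_pos: [0.5267, 0.2529, 0.1769]
tool_rot: [0.819, 0.573, -0.002, -0.001]
wrist_force: [-0.4, 0.9, -0.7]
gripper_width: 0.57
```

Request:
step_arm --dp '[[0,0,0],[0,0,0],[0,0,0],[0,0,0],[0,0,0]]' --turn '[[0,0,0],[0,0,0],[0,0,0],[0,0,0],[0,0,0]]' --fingers 255 --grip_force 30

```text
clock: 2.2
eef_pos: [0.5272, 0.2531, 0.1779]
tool_rot: [0.819, 0.573, -0.002, -0.001]
wrist_force: [0.1, 0.2, 0.6]
gripper_width: 0.276
```

Request:
step_arm --dp '[[0,0,0],[0,0,0],[0,0,0],[0,0,0],[0,0,0]]' --turn '[[0,0,0],[0,0,0],[0,0,0],[0,0,0],[0,0,0]]'

```text
clock: 2.62
eef_pos: [0.5279, 0.2531, 0.1786]
tool_rot: [0.819, 0.573, -0.001, -0.0]
wrist_force: [1.4, -0.1, 2.6]
gripper_width: 0.136
```

Gripped at 11.8 mm. I'll lift straight up.

Request:
step_arm --dp '[[0,0,-0.05],[0,0,-0.16],[0,0,-0.3],[0,0,-0.45],[0,0,-0.58]]' --turn '[[0,0,0],[0,0,0],[0,0,0],[0,0,0],[0,0,0]]'

```text
clock: 3.03
eef_pos: [0.5273, 0.2531, 0.3256]
tool_rot: [0.819, 0.573, -0.002, -0.001]
wrist_force: [1.2, 0.2, -2.5]
gripper_width: 0.135
```

```bash
cat >> h.py <<'E'
def peg(h=-2,el=35):
    h,el=np.radians([h,el]);u=np.array([np.cos(h)*np.cos(el),np.sin(h)*np.cos(el),np.sin(el)])
    z=np.array([np.cos(h)*np.sin(el),np.sin(h)*np.sin(el),-np.cos(el)])
    return u,z,pose(u,z)
E
python3 - <<'E'
from h import *
u,z,Rp=peg();tip=np.array([.587,-.1724,.214]);L=.035
tgt=tip+u*.07-z*L;print(tgt)
go(tgt+[0,0,.08],Rp);print(arm.state()['wrist_force'])
E
```

```text
[ 0.62424277 -0.17370055  0.28282067]
dp [-1.4713  0.9489 -0.1498] turn [-0.1939  0.0309 -0.097 ] | mm 439.2746056707048 deg 39.42805226832759
[ 1.23467455  0.19859655 -2.46078561]
```

Request:
step_arm --dp '[[-0.05,0.03,-0.12],[-0.2,0.13,-0.15],[-0.37,0.24,-0.15],[-0.53,0.34,-0.15],[-0.7,0.45,-0.15]]' --turn '[[0,0,0],[-0.03,0,-0.02],[-0.06,0.01,-0.04],[-0.09,0.015,-0.05],[-0.12,0.02,-0.06]]'

```text
clock: 3.45
eef_pos: [0.5666, 0.0758, 0.3636]
tool_rot: [0.746, 0.638, 0.132, 0.136]
wrist_force: [0.5, -0.4, -3.4]
gripper_width: 0.134
```

Run:
```python
from h import *
u,z,Rp=peg();tip=np.array([.587,-.1724,.214]);L=.035
tgt=tip+u*.07-z*L
go(tgt+[0,0,.06],Rp)
```

```text
dp [-0.9538  0.329   0.1965] turn [-0.0727  0.0109 -0.0363] | mm 256.96903699204967 deg 14.761669391031939
```

Request:
step_arm --dp '[[-0.16,0.05,0.03],[-0.32,0.11,0.06],[-0.48,0.17,0.1],[-0.64,0.22,0.13],[-0.8,0.28,0.165]]' --turn '[[-0.015,0.002,-0.007],[-0.03,0.004,-0.015],[-0.045,0.006,-0.02],[-0.06,0.009,-0.03],[-0.073,0.011,-0.036]]'

```text
clock: 3.87
eef_pos: [0.6126, -0.1265, 0.3466]
tool_rot: [0.686, 0.663, 0.21, 0.216]
wrist_force: [1.5, 1.3, -2.1]
gripper_width: 0.136
```

Run:
```python
from h import *
u,z,Rp=peg();tip=np.array([.587,-.1724,.214]);L=.035
tgt=tip+u*.07-z*L
go(tgt+[0,0,.0],Rp)
```

```text
dp [-0.1871 -0.1032  0.2392] turn [ 0.0004 -0.0004  0.0002] | mm 80.18043841547903 deg 0.11007006078087155
```

Request:
step_arm --dp '[[-0.05,-0.02,0.06],[-0.1,-0.05,0.12],[-0.15,-0.08,0.19],[-0.187,-0.103,0.239],[-0.187,-0.103,0.239]]' --turn '[[0,0,0],[0,0,0],[0,0,0],[0,0,0],[0,0,0]]'

```text
clock: 4.28
eef_pos: [0.6217, -0.1739, 0.2773]
tool_rot: [0.687, 0.663, 0.208, 0.212]
wrist_force: [-1.2, -0.1, -3.7]
gripper_width: 0.138
```

Run:
```python
from h import *
for n in("scene","top"): cv2.imwrite(f"pics/{n}2.png",cams.capture(n))
s=arm.state();print(s['eef_pos'],s['tool_rot'])
R0=R.from_quat(s['tool_rot']);h=s['eef_pos']+R0.apply([0,0,.035]);print("hole",h,proj("scene",h),proj("top",h))
t=cv2.imread("pics/top2.png")[140:260,330:450];s=cv2.imread("pics/scene2.png")[100:230,170:300]
o=np.hstack([cv2.resize(s,(520,520),interpolation=cv2.INTER_NEAREST),cv2.resize(t,(280,280))[:]] if 0 else [cv2.resize(s,(520,520),interpolation=cv2.INTER_CUBIC),np.pad(cv2.resize(t,(280,280)),((0,240),(0,0),(0,0)))]);cv2.imwrite("pics/c4.png",o)
```

```text
[ 0.62339337 -0.1731075   0.2817267 ] [0.68614064 0.66280333 0.20940064 0.21460229]
hole [ 0.64340758 -0.17369941  0.25301989] [206.40138911 141.38131749] [391.76375722 160.11683039]
```

View pics/c4.png

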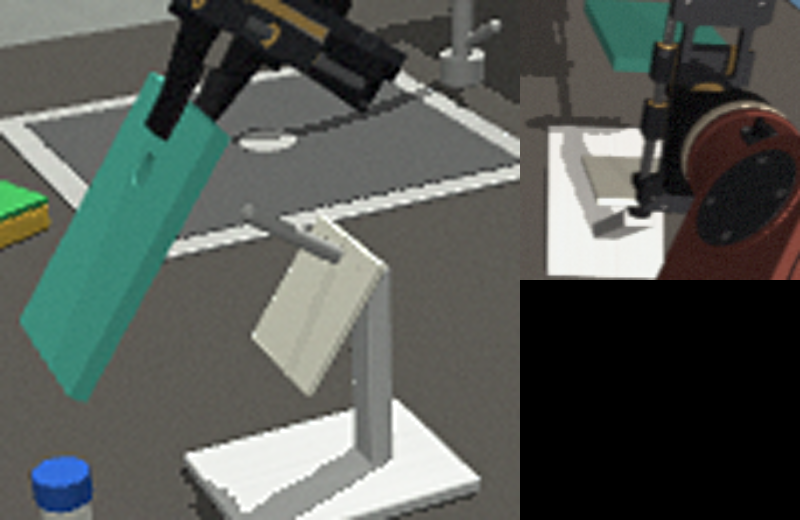

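Run:
```python
from h import *
u,z,Rp=peg()
s=arm.state();R0=R.from_quat(s['tool_rot']);h=s['eef_pos']+R0.apply([0,0,.035]);n=R0.apply([0,1,0])
print(n,u,"proj outer",proj("scene",h+.006*n),"inner",proj("scene",h-.006*n))
print("tip from top at z=.214",onz("top",(386.5,194),.211),onz("top",(387,190.5),.213), "base jn",onz("top",(381.7,222.8),.170))
tip=np.array([.587,-.1724,.214])
for k in(0,.02,.04,.07,-.077): print(k,proj("scene",tip+k*u),proj("top",tip+k*u))
im=cv2.imread("pics/scene2.png");x0,y0,x1,y1=195,130,270,175
f=10;o=cv2.resize(im[y0:y1,x0:x1],None,fx=f,fy=f,interpolation=cv2.INTER_NEAREST)
for x in range(x0,x1,5): cv2.putText(o,str(x),((x-x0)*f,8),0,.3,(0,0,255))
for y in range(y0,y1,5): cv2.putText(o,str(y),(0,(y-y0)*f+4),0,.3,(0,0,255))
cv2.imwrite("pics/c5.png",o)
```

```text
[ 0.81967689 -0.0292752   0.57207758] [ 0.81865304 -0.02858799  0.57357644] proj outer [204.29125815 140.38662027] inner [208.49576623 142.36858848]
tip from top at z=.214 [ 0.57916959 -0.1718665   0.211     ] [ 0.58652863 -0.17265105  0.213     ] base jn [ 0.52130881 -0.17023275  0.17      ]
0 [229.3930473  152.05009603] [387.00168752 190.1926663 ]
0.02 [222.88293072 148.96384026] [388.46105735 181.64849809]
0.04 [216.21290122 145.80177444] [389.94845319 172.94024607]
0.07 [205.89488938 140.91030695] [392.23388755 159.55972028]
-0.077 [253.06408816 163.27184386] [381.63085532 221.63726165]
```

View pics/c5.png

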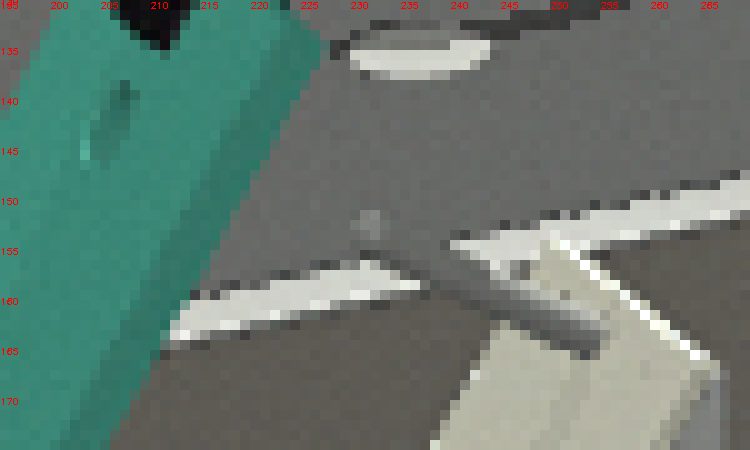

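Scene view: the hole is at about (205.4,141.8) and the peg tip at about (230.2,152.7). The hole sits about 0.6 px (~1 mm) low of the peg line. I'll raise it 1 mm and bring it to just in front of the tip.

Run:
```python
from h import *
u,z,Rp=peg();tip=np.array([.587,-.1724,.214]);
go(tip+u*.018-z*.036,Rp);go(tip-u*.03-z*.036,Rp)
```

```text
dp [-0.0024 -0.2026 -0.0052] turn [-0.0006 -0.001  -0.0002] | mm 50.6826015138318 deg 0.2073596323802854
dp [-0.0025 -0.3946 -0.0049] turn [-0.0006 -0.001  -0.0002] | mm 98.67170752410493 deg 0.2073596323802854
```

Request:
step_arm --dp '[[-0.001,-0.05,-0.003],[-0.002,-0.1,-0.005],[-0.0025,-0.16,-0.005],[-0.0025,-0.203,-0.005],[-0.0025,-0.203,-0.005]]' --turn '[[0,0,0],[0,-0.001,0],[-0.0005,-0.001,0],[-0.0005,-0.001,0],[-0.0005,-0.001,0]]'

```text
clock: 4.8
eef_pos: [0.5797, -0.1707, 0.2533]
tool_rot: [0.686, 0.663, 0.209, 0.215]
wrist_force: [-0.2, 0.4, -3.7]
gripper_width: 0.134
```

Run:
```python
from h import *
im=cams.capture("scene");cv2.imwrite("pics/scene3.png",im)
u,z,Rp=peg();tip=np.array([.587,-.1724,.214]);s=arm.state();print(s['eef_pos'],s['wrist_force']);d=s['eef_pos']-z*-.035-tip;print("hole rel: along",d@u,"down",d@z,"y",np.cross(u,z)@d)
go(tip-u*.03-z*.036,Rp)
x0,y0,x1,y1=195,120,270,175
f=10;o=cv2.resize(im[y0:y1,x0:x1],None,fx=f,fy=f,interpolation=cv2.INTER_NEAREST)
for x in range(x0,x1,5): cv2.putText(o,str(x),((x-x0)*f,8),0,.3,(0,0,255))
for y in range(y0,y1,5): cv2.putText(o,str(y),(0,(y-y0)*f+4),0,.3,(0,0,255))
cv2.imwrite("pics/c6.png",o)
```

```text
[ 0.58085175 -0.17128589  0.25461333] [ 0.45228351  0.28777188 -2.14716002]
hole rel: along 0.018229715578580157 down -0.0018151426023609626 y 0.0008988610547595781
dp [-0.0036 -0.1929  0.0032] turn [ 0.0001 -0.0001 -0.    ] | mm 48.244977701815614 deg 0.031469128774770955
```

View pics/c6.png

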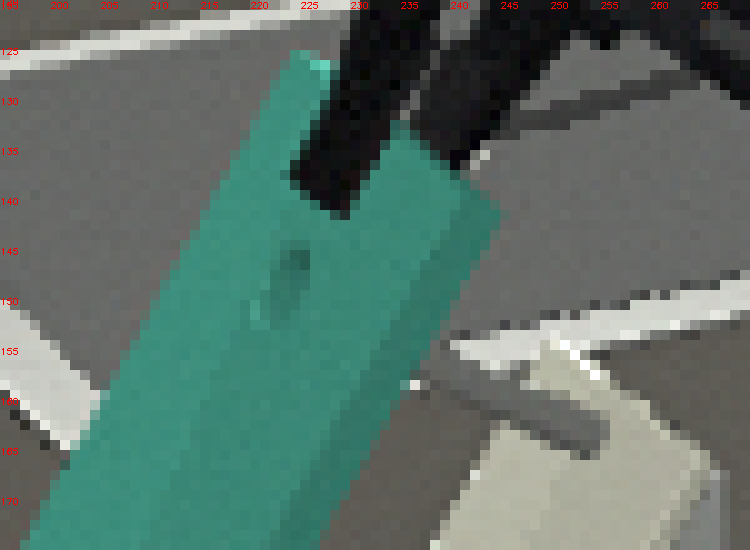

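Request:
step_arm --dp '[[-0.001,-0.03,0.002],[-0.002,-0.06,0.003],[-0.0035,-0.09,0.003],[-0.0035,-0.12,0.003],[-0.0035,-0.12,0.003]]' --turn '[[0,0,0],[0,0,0],[0,0,0],[0,0,0],[0,0,0]]'

```text
clock: 5.27
eef_pos: [0.5551, -0.1708, 0.2349]
tool_rot: [0.686, 0.663, 0.209, 0.215]
wrist_force: [0.2, 0.5, -3.6]
gripper_width: 0.135
```

```bash
cat >> h.py <<'E'
def rel():
    u,z,Rp=peg();tip=np.array([.587,-.1724,.214]);s=arm.state();F=s['wrist_force'];d=s['eef_pos']+z*.035-tip
    x=np.cross(u,z);print("t",s['clock'],"along %.4f down %.4f y %.4f"%(d@u,d@z,d@x),"F u %.1f down %.1f y %.1f"%(F@u,F@z,F@x),"torq",s['ft_torque'].round(2),"ang",(Rp.inv()*R.from_quat(s['tool_rot'])).as_rotvec().round(3))
E
python3 - <<'E'
from h import *
im=cams.capture("scene");cv2.imwrite("pics/scene4.png",im);rel()
x0,y0,x1,y1=205,115,275,175
f=10;o=cv2.resize(im[y0:y1,x0:x1],None,fx=f,fy=f,interpolation=cv2.INTER_NEAREST)
for x in range(x0,x1,5): cv2.putText(o,str(x),((x-x0)*f,8),0,.3,(0,0,255))
for y in range(y0,y1,5): cv2.putText(o,str(y),(0,(y-y0)*f+4),0,.3,(0,0,255))
cv2.imwrite("pics/c7.png",o)
E
```

```text
t 5.3167 along -0.0131 down -0.0007 y 0.0002 F u -2.4 down 1.5 y -0.0 torq [-0.04  0.78 -0.01] ang [0.001 0.001 0.001]
```

View pics/c7.png

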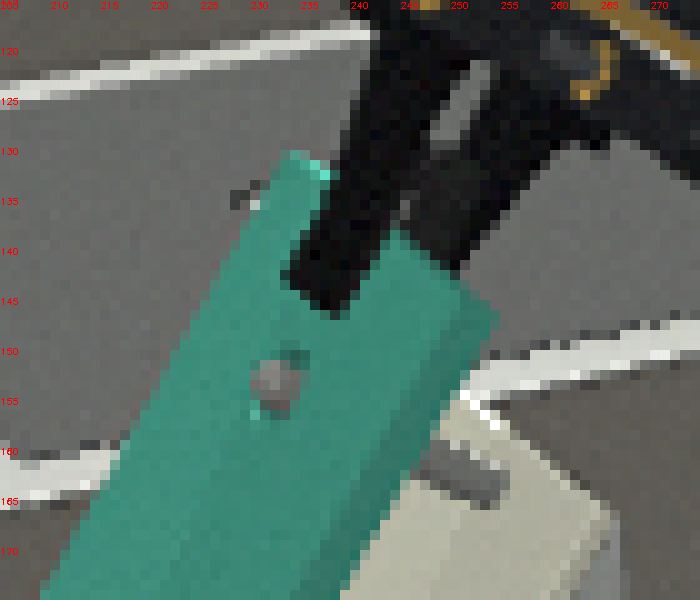

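The peg tip shows inside the hole at about (232,153.5), with no side load. I'll keep sliding.

Request:
step_arm --dp '[[0,-0.025,0],[0,-0.05,0],[0,-0.075,0],[0,-0.1,0],[0,-0.1,0]]' --turn '[[0,0,0],[0,0,0],[0,0,0],[0,0,0],[0,0,0]]'

```text
clock: 5.73
eef_pos: [0.534, -0.1699, 0.2198]
tool_rot: [0.687, 0.662, 0.209, 0.215]
wrist_force: [-0.7, -0.1, -3.5]
gripper_width: 0.136
```

```bash
python3 -c "
from h import *
rel();u,z,Rp=peg();tip=np.array([.587,-.1724,.214]);go(tip-u*.06-z*.0357,Rp)"
```

```text
t 5.7333 along -0.0402 down -0.0002 y 0.0006 F u -2.6 down 2.5 y -0.1 torq [-0.04  0.79  0.01] ang [0.003 0.002 0.002]
dp [-0.0026 -0.0793 -0.0017] turn [-0.001  -0.0005 -0.0006] | mm 19.84956836732042 deg 0.22461770884118518
```

Request:
step_arm --dp '[[-0.001,-0.015,-0.001],[-0.001,-0.03,-0.002],[-0.002,-0.045,-0.002],[-0.002,-0.06,-0.002],[-0.002,-0.06,-0.002]]' --turn '[[-0.001,0,0],[-0.001,0,0],[-0.001,0,0],[-0.001,0,0],[-0.001,0,0]]'

```text
clock: 6.15
eef_pos: [0.5206, -0.1698, 0.2109]
tool_rot: [0.687, 0.662, 0.21, 0.215]
wrist_force: [0.2, 0.7, -2.7]
gripper_width: 0.13
```

```bash
python3 -c "
from h import *
rel()"
```

```text
t 6.15 along -0.0562 down -0.0006 y 0.0003 F u -1.5 down 2.3 y 0.7 torq [ 0.01  0.8  -0.03] ang [0.001 0.002 0.002]
```

Request:
step_arm --dp '[[0,-0.01,0],[0,-0.02,0],[0,-0.03,0],[0,-0.03,0]]' --turn '[[0,0,0],[0,0,0],[0,0,0],[0,0,0]]'

```text
clock: 6.48
eef_pos: [0.5141, -0.1694, 0.2061]
tool_rot: [0.687, 0.662, 0.209, 0.215]
wrist_force: [0.4, 0.4, -4.2]
gripper_width: 0.137
```

```bash
python3 -c "
from h import *
rel()
im=cams.capture('scene');cv2.imwrite('pics/scene5.png',im);cv2.imwrite('pics/c8.png',cv2.resize(im[110:210,200:300],None,fx=6,fy=6,interpolation=cv2.INTER_CUBIC))"
```

```text
t 6.4833 along -0.0643 down -0.0004 y 0.0005 F u -2.1 down 3.6 y 0.5 torq [-0.07  0.77  0.01] ang [0.001 0.002 0.002]
```

View pics/c8.png

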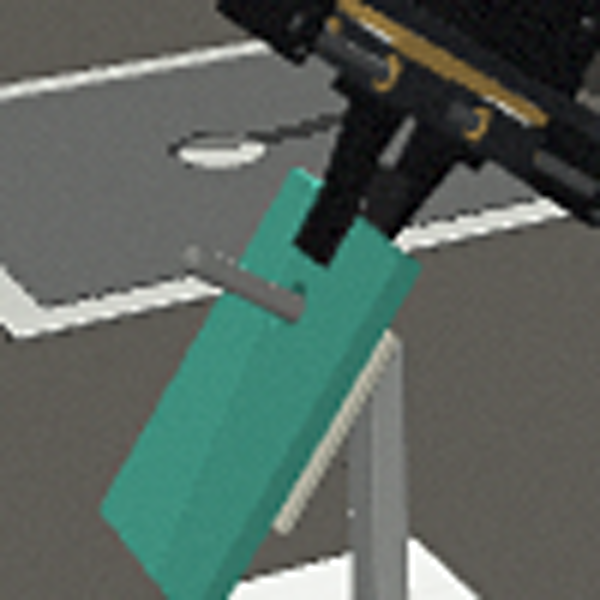

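The peg sticks well out of the hole and the plate is only a few mm behind the board. I'll creep in.

Request:
step_arm --dp '[[0,-0.006,0],[0,-0.012,0],[0,-0.012,0]]' --turn '[[0,0,0],[0,0,0],[0,0,0]]'

```text
clock: 6.78
eef_pos: [0.5116, -0.1693, 0.2044]
tool_rot: [0.687, 0.662, 0.209, 0.215]
wrist_force: [-0.8, -0.6, -3.7]
gripper_width: 0.139
```

```bash
python3 -c "
from h import *
rel()"
```

```text
t 6.7833 along -0.0673 down -0.0004 y 0.0005 F u -2.8 down 2.6 y -0.6 torq [-0.02  0.83  0.01] ang [0.001 0.002 0.002]
```

Request:
step_arm --dp '[[0,-0.006,0],[0,-0.01,0],[0,-0.01,0]]' --turn '[[0,0,0],[0,0,0],[0,0,0]]'

```text
clock: 7.03
eef_pos: [0.5093, -0.1691, 0.2027]
tool_rot: [0.687, 0.662, 0.209, 0.215]
wrist_force: [-0.2, -0.5, -2.4]
gripper_width: 0.135
```

```bash
python3 -c "
from h import *
rel()"
```

```text
t 7.0333 along -0.0702 down -0.0003 y 0.0006 F u -1.6 down 1.8 y -0.5 torq [-0.03  0.77  0.02] ang [0.002 0.003 0.002]
```

Request:
step_arm --dp '[[0,-0.005,0],[0,-0.008,0],[0,-0.008,0]]' --turn '[[0,0,0],[0,0,0],[0,0,0]]'

```text
clock: 7.28
eef_pos: [0.5077, -0.1691, 0.2016]
tool_rot: [0.687, 0.662, 0.209, 0.215]
wrist_force: [0.9, -0.0, -2.3]
gripper_width: 0.135
```

```bash
python3 -c "
from h import *
rel()"
```

```text
t 7.2833 along -0.0721 down -0.0004 y 0.0005 F u -0.6 down 2.4 y -0.0 torq [-0.01  0.65  0.04] ang [0.001 0.002 0.003]
```

Request:
step_arm --dp '[[0,-0.003,0],[0,-0.006,0],[0,-0.006,0]]' --turn '[[0,0,0],[0,0,0],[0,0,0]]'

```text
clock: 7.53
eef_pos: [0.5071, -0.1692, 0.2016]
tool_rot: [0.687, 0.662, 0.21, 0.216]
wrist_force: [4.5, 0.9, -2.2]
gripper_width: 0.142
```

```bash
python3 -c "
from h import *
rel()"
```

```text
t 7.5333 along -0.0727 down -0.0007 y 0.0004 F u 2.4 down 4.4 y 1.1 torq [-0.03  0.06  0.27] ang [-0.     0.002  0.002]
```

Contact felt: the force along the peg rose by about 4.6 N. I'll press slightly more, then lower the board onto the peg.

Request:
step_arm --dp '[[0,-0.004,0],[0,-0.004,0],[0,-0.004,0]]' --turn '[[0,0,0],[0,0,0],[0,0,0]]'

```text
clock: 7.78
eef_pos: [0.5068, -0.1693, 0.2017]
tool_rot: [0.686, 0.662, 0.21, 0.216]
wrist_force: [5.6, 0.6, -1.2]
gripper_width: 0.135
```

```bash
python3 -c "
from h import *
rel()"
```

```text
t 7.7833 along -0.0728 down -0.0010 y 0.0003 F u 3.9 down 4.2 y 0.8 torq [ 0.03 -0.22  0.35] ang [-0.002  0.002  0.002]
```

It has stopped, pressed at about 6 N. Now I'll lower down-slope until the hole rests on the peg.

Request:
step_arm --dp '[[0,-0.002,0.004],[0,-0.002,0.008],[0,-0.002,0.012],[0,-0.002,0.012]]' --turn '[[0,0,0],[0,0,0],[0,0,0],[0,0,0]]'

```text
clock: 8.12
eef_pos: [0.5084, -0.1698, 0.1994]
tool_rot: [0.686, 0.662, 0.21, 0.217]
wrist_force: [3.3, -1.7, -0.3]
gripper_width: 0.133
```

```bash
python3 -c "
from h import *
rel()
im=cams.capture('scene');cv2.imwrite('pics/scene6.png',im);cv2.imwrite('pics/c9.png',cv2.resize(im[110:210,200:300],None,fx=6,fy=6,interpolation=cv2.INTER_CUBIC))"
```

```text
t 8.1167 along -0.0728 down 0.0019 y -0.0002 F u 2.6 down 2.1 y -1.6 torq [-0.32  0.06 -0.05] ang [-0.003  0.001  0.002]
```

View pics/c9.png

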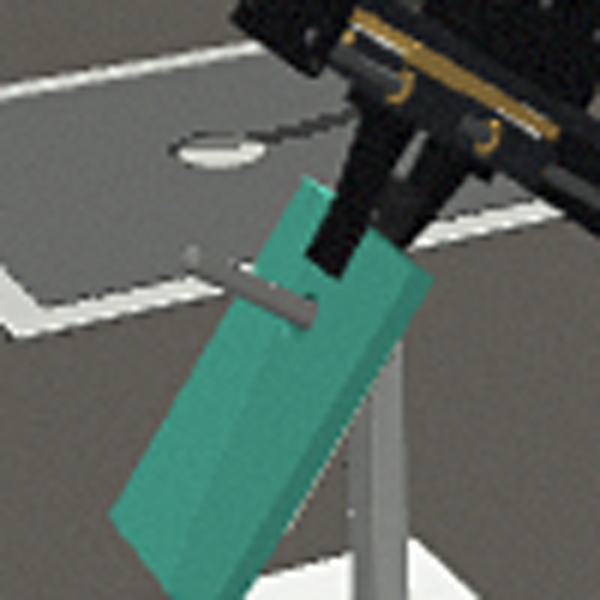

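Request:
step_arm --dp '[[0,-0.002,0.003],[0,-0.002,0.005],[0,-0.002,0.005]]' --turn '[[0,0,0],[0,0,0],[0,0,0]]'

```text
clock: 8.42
eef_pos: [0.509, -0.1701, 0.1985]
tool_rot: [0.686, 0.662, 0.21, 0.217]
wrist_force: [1.9, -0.6, 0.9]
gripper_width: 0.135
```

```bash
python3 -c "
from h import *
rel()"
```

```text
t 8.4167 along -0.0728 down 0.0029 y -0.0004 F u 2.1 down 0.4 y -0.5 torq [-0.37 -0.1   0.04] ang [-0.004 -0.     0.002]
```

The peg now carries the weight. Releasing.

Request:
step_arm --dp '[[0,0,0],[0,0,0],[0,0,0],[0,0,0],[0,0,0]]' --turn '[[0,0,0],[0,0,0],[0,0,0],[0,0,0],[0,0,0]]' --fingers 150

```text
clock: 8.83
eef_pos: [0.5087, -0.17, 0.1981]
tool_rot: [0.686, 0.662, 0.21, 0.217]
wrist_force: [0.3, -0.6, -0.7]
gripper_width: 0.383
```

```bash
python3 -c "
from h import *
rel()
im=cams.capture('scene');cv2.imwrite('pics/scene7.png',im);cv2.imwrite('pics/c10.png',cv2.resize(im[110:210,200:300],None,fx=6,fy=6,interpolation=cv2.INTER_CUBIC))"
```

```text
t 8.8333 along -0.0733 down 0.0031 y -0.0003 F u -0.1 down 0.7 y -0.6 torq [-0.05  0.44 -0.01] ang [-0.003  0.     0.002]
```

View pics/c10.png

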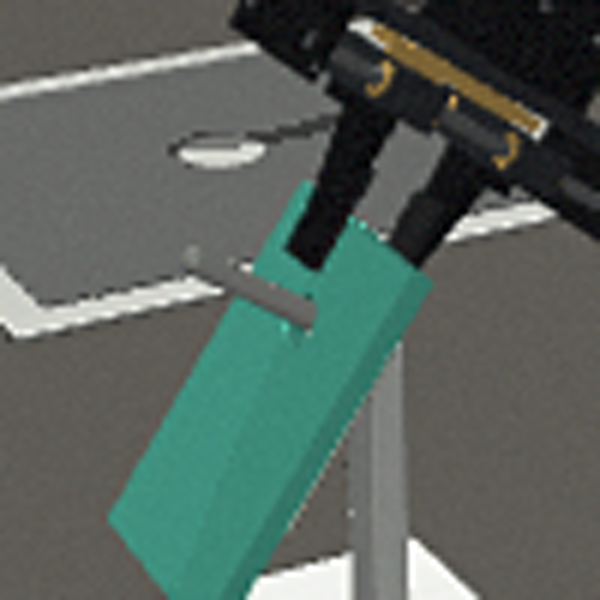

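The board hangs flush and both fingers are clear of it. I'll back out up the slope.

Request:
step_arm --dp '[[0,0,-0.03],[0,0,-0.08],[0,0,-0.16],[0,0,-0.28],[0,0,-0.4]]' --turn '[[0,0,0],[0,0,0],[0,0,0],[0,0,0],[0,0,0]]'

```text
clock: 9.3
eef_pos: [0.45, -0.1672, 0.2802]
tool_rot: [0.686, 0.662, 0.21, 0.216]
wrist_force: [0.1, -0.6, 0.5]
gripper_width: 0.416
```

Request:
step_arm --dp '[[0.1,0,-0.1],[0.25,0,-0.2],[0.4,0,-0.2],[0.55,0,-0.2],[0.7,0,-0.2]]' --turn '[[0,0,0],[0,0,0],[0,0,0],[0,0,0],[0,0,0]]'

```text
clock: 9.72
eef_pos: [0.427, 0.0071, 0.3209]
tool_rot: [0.688, 0.661, 0.209, 0.216]
wrist_force: [0.8, 0.4, -0.9]
gripper_width: 0.41
```

```bash
python3 -c "
from h import *
print(arm.state()['eef_pos'])
a=cams.capture('scene');b=cams.capture('top')
cv2.imwrite('pics/scene8.png',a);cv2.imwrite('pics/top8.png',b)
o=np.hstack([cv2.resize(a[120:220,190:290],None,fx=4,fy=4,interpolation=cv2.INTER_CUBIC),cv2.resize(b[150:250,330:430],None,fx=4,fy=4,interpolation=cv2.INTER_CUBIC)])
cv2.imwrite('pics/c11.png',o)"
```

```text
[0.42696066 0.00711691 0.32094749]
```

View pics/c11.png

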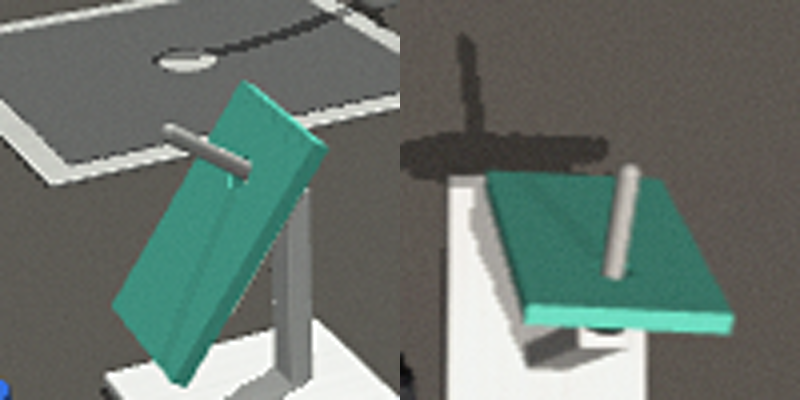

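View pics/scene8.png

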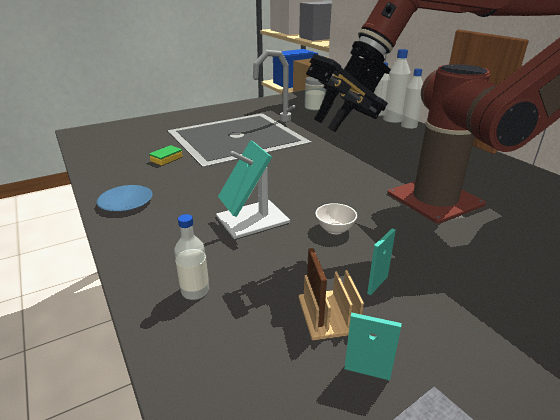

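Run:
```python
from h import *
S=lambda x,y:(x/4+190-.4,y/4+120-.4);T=lambda x,y:((x-400)/4+330-.4,y/4+150-.4)
C=[tri(S(*a),T(*b)) for a,b in(((243,83),(735,315)),((311,156),(525,304)),((113,303),(662,181)),((168,386),(487,173)))]
for c in C: print(c[0].round(4),round(c[1],4))
P=[c[0] for c in C];w=(P[1]-P[0]+P[3]-P[2]);v=(P[0]+P[1]-P[2]-P[3]);n=np.cross(w,v);n/=np.linalg.norm(n);u=peg()[0]
print("size",np.linalg.norm(w)/2,np.linalg.norm(v)/2,"n",n,"angle",np.arccos(abs(n@u)),"elev",np.degrees(np.arcsin(n[2]*np.sign(n[0]))),"crook",w[2]/np.linalg.norm(w))
a=cv2.imread('pics/scene0.png');b=cv2.imread('pics/scene8.png')
d=cv2.absdiff(a,b).max(2)
for nm,(x0,y0,x1,y1) in dict(bottle=(172,212,212,300),bowl=(312,202,360,236),brown=(303,248,325,322)).items(): print(nm,(d[y0:y1,x0:x1]>40).mean())
```

```text
[ 0.5036 -0.2267  0.2101] 0.0029
[ 0.5105 -0.1165  0.2007] 0.0004
[ 0.6056 -0.2327  0.0673] 0.0011
[ 0.612  -0.1245  0.0598] 0.0014
size 0.10972725392685553 0.17475092448333043 n [ 0.81253317 -0.0043864   0.58289846] angle 0.026647923294056044 elev 35.654663866527926 crook -0.07663725345326629
bottle 0.0011363636363636363
bowl 0.07965686274509803
brown 0.025798525798525797
```

```bash
python3 -c "
from h import *
b=cams.capture('scene');a=cv2.imread('pics/scene8.png');print('board motion diff',(cv2.absdiff(a,b).max(2)[130:220,210:280]>30).sum())
print(arm.finish_job())"
```

```text
board motion diff 0
the job is handed in; nothing more can be done
None
```

I hung the large turquoise board from the stand on the rack's peg and handed the job in at about 10 s; no verdict was reported. I slid it on along the peg until it stopped against the white back plate. There I pressed it with about 6 N, lowered it until the peg carried its weight, then let go and backed the gripper clear.

**Checks on the hung board:**
- **Flush:** the face is about 0.03 rad from square to the peg (limit 0.06).
- **Straight:** it hangs slightly crooked, about 0.08 rad with an uncertainty of about 0.03 (limit 0.17). I left it like that.
- **Depth:** the hole sits about 73 mm in from the tip (at least 35 mm needed). This comes from the arm position when I let go.
- **At rest:** the board did not move between the last two pictures.

**Other objects:** the bottle and the brown board look unmoved. About 8% of the pixels in the bowl's area changed. The bowl is in the same place in the picture, so I put that down to the arm's shadow, though I did not measure it.

**Disagreements:** two camera estimates of the hole's height relative to the peg differed by about 2 mm, so I aimed between them. The peg went through with no noticeable side force. My camera estimate of the peg tip was about 3 mm lower than the stated height, and I used the stated height.

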